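# Seal check along a specimen carrier's lid seam

## Task

Check the lid seal of the specimen carrier: take the yellow tester pen out of its stand, put its sprung tip into the dark seam next to the green dot and draw it lightly and slowly (no faster than 5 cm/s) along the seam, round the one corner, to the orange dot, without lifting the tip out on the way. Then hang the pen back in its stand by its collar without dropping it, let go, and log the check on the key console: press the yellow key right down, let it come up, then press the blue key right down. Keep off the red key and leave the meter, the mouse and the jar where they are.

Things in the scene. Friction and masses are not known exactly. Their poses are not given: they have to be found in the camera images.
- carrier: Fixed flat specimen case, white with a blue lid panel, 160 (x) x 230 (y) x 70 mm; place and yaw vary. Origin: centre of its underside. The dark seam is a groove 10 mm wide, 3 mm deep in the level top, round the lid panel: floor 67 mm above the bench, centre line a square-cornered rectangle at x = +-55, y = +-85 mm. Nothing to hit stands above the top.
- seam_start (a point): Start of the path: centre of the seam's floor beside the green dot (14 mm across, on the white rim 15 mm outward), at x = -55, y = -35 mm of the carrier. From here the path runs 120 mm straight along the carrier's +y to the corner.
- seam_a1 (a point): Point on the seam's floor on the way, 40 mm from the start on the long side.
- seam_a2 (a point): Point on the seam's floor on the way, 80 mm from the start on the long side.
- seam_corner (a point): Corner of the path, centre of the seam's floor where its two sides meet, at x = -55, y = 85 mm of the carrier. From here the path runs 70 mm straight along the carrier's +x to the end.
- seam_b1 (a point): Point on the seam's floor on the way, half way (35 mm) from the corner to the end.
- seam_end (a point): End of the path: centre of the seam's floor beside the orange dot (14 mm across, on the white rim 18 mm outward), at x = 15, y = 85 mm of the carrier.
- stand: Fixed pen stand, a grey top plate 74 x 74 x 8 mm on two side walls over a dark base 90 x 80 x 10 mm; the top is 95 mm above the bench, with an upright hole 26 mm in diameter at its centre. Origin: centre of its underside. Place and yaw vary; it is left or right of the carrier, the console on the other side.
- stand_seat (a point): Centre of the hole in the stand's top plate, at its upper face; the pen's collar rests here.
- pen: Yellow tester pen, loose, 70 to 120 g, hanging upright in the stand by its black round collar (40 mm across, 6 mm thick). Origin: centre of the collar's underside; z up the pen. Square yellow grip 18 x 18 mm (sides along x, y) from 6 to 56 mm above the origin. Below: round barrel 16 mm thick, tapering from 45 to 56 mm down, then the steel nib, tip 70 mm down when free.
- pen_grip (a point): Point on the pen's axis 30 mm above its origin, in the square grip; axes as the pen's. With the TCP here the fingertips clear the collar by 5 mm.
- nib_tip (a point): Very tip of the round-ended nib (6 mm thick, end radius 3 mm); moves in with the nib.
- nib (a joint): How far the sprung nib is pushed into the pen: 0 free, 0.008 m fully in (hard stop). The spring takes about 0.75 N to start and 2.75 N at the end; about 4 mm in is a good light touch.
- console: Grey key console 90 (x) x 150 (y) x 30 (z) mm with three round keys in a row along its y, 46 mm apart; which colour is where changes. Origin: centre of its underside. Fixed to the bench; its place and yaw change and it may be on either side of the carrier.
- key_yellow_top (a point): Centre of the yellow key's top (28 mm across), 48 mm above the bench when up, standing 6 mm proud of its black housing (44 mm across).
- key_blue_top (a point): Centre of the blue key's top (28 mm across), 48 mm above the bench when up, standing 6 mm proud of its black housing (44 mm across).
- key_red_top (a point): Centre of the red key's top (28 mm across), 48 mm above the bench when up, standing 6 mm proud of its black housing (44 mm across). Not to be pressed.
- key_yellow (a joint): Travel of the yellow key: 0 up, 0.006 m fully down, springs back; about 1.5 N to start and 5 N at the bottom.
- key_blue (a joint): Travel of the blue key: 0 up, 0.006 m fully down, springs back; about 1.5 N to start and 5 N at the bottom.
- key_red (a joint): Travel of the red key: 0 up, 0.006 m fully down, springs back; about 1.5 N to start and 5 N at the bottom.
- meter: Bystander: black hand-held meter lying flat, 55 x 95 x 20 mm, loose; origin at the centre of its underside.
- mouse: Bystander: black computer mouse, 100 x 58 x 31 mm, loose; origin at the centre of its underside.
- jar: Bystander: small clear jar with an orange cap, 56 mm across, 60 mm tall, loose; origin at the centre of its underside.

How it is judged:
By the outcome, as a careful person would: the job done as asked, in the order asked, and still so for the second after the job is handed in, with the robot touching nothing.
It also fails if it takes over 72 s, if anything falls off the work surface, if the arm or the gripper's body presses on something with over 40 N, if the wrist force passes 120 N, or if a joint passes its speed limit or range.

## Robot

A 6-joint arm with a two-finger parallel gripper is mounted at the origin on the work surface. World frame = base frame: x ahead of the robot, y to its left, z up, the work surface at z = 0. Lengths are in mm, angles in degrees, forces in N, time in s.
With the tool pointing down it reaches from about 350 to 850 mm from the base axis. Payload 8.1 kg.
Tool frame: the origin (TCP) lies between the finger pads, 19 mm behind the fingertips; this is the grasp point; z points along the fingers, y is the line along which they close (so a half turn about z gives the same grasp; the last joint's range is limited). The gripper opens to 85 mm and grips with 20 to 120 N. Pads are 22 mm wide; open, the fingers measure 114 mm over their backs; the gripper's body (76 mm by 85 mm) begins 54 mm behind the grasp point. The pads swing forward as they close: fully open they stand 13 mm farther back than shut.
Start: joints at [61.971, 7.471, 85.268, -0, 87.261, -4.893], TCP at [235.729, 551.758, 249.992] pointing down, gripper open.
Joint ranges: [-169.43, 169.43], [-51.17, 129.36], [1.28, 143.12], [-76.62, 256.62], [0, 156.53], [-152.29, 152.29]. Speed limits (degrees/s): [136.94, 136.94, 159.86, 180, 180, 180].

## Interface

Orientations are given as [roll, pitch, yaw] about the fixed x, y, z axes, in that order (R = Rz(yaw) Ry(pitch) Rx(roll)).
In Python, from bench import r gives the robot as it stands. The module is installed in compiled form; this text tells all that it offers.
- The arm moves only by the shell command python3 -m handwheel 'ROWS' [FORCE]. ROWS is JSON, a list of rows, each a list of 7 numbers: the shift along the tool's x, y, z in m, then the turn, a rotation vector about the tool's x, y, z in degrees, then the finger opening in m, from 0 to 0.0854. In form: [[tx, ty, tz, ax, ay, az, claw], ...]. A call has 1 to 8 rows; each row shifts and turns the commanded pose from where the row before left it, along the tool's axes as they then stand; what a row does not reach is not made up. A row lasts 1/12 s, in which the tool goes at most 41.7 mm and 7.16 degrees, less where a joint would pass 70% of its speed; a pose out of reach is approached as far as the arm can. A call with a gripper value outside its range is refused whole. The fingers move at their own pace and stop on an object; FORCE is the grip in N (left out, the last holds). Time passes only in rows, so rows that do not move let the fingers close. It gives the time, the measured TCP pose, the force, the opening and the grip force at its end, in the units of the state.
- r.sense(): the state, without advancing time (a new reading comes with each control period).
- r.snapshot(name): name is "side" or "top"; returns (picture, depth): 384x512x3 uint8, blue, green, red; 384x512 float32, mm along the optical axis (not along the pixel's ray), 0 where there is no reading.
- r.calibration(name): a dict with "vfov" (degrees; the focal length in pixels is half the picture's height over the tangent of half this angle, whatever the lens; pixels are square), "cx", "cy" (the principal point, pixels), "rvec" (rotation vector, rad) and "tvec" (3), from world to camera coordinates, as OpenCV has them. Camera axes: x right, y down, z forward; pixel columns grow to the right and rows downward; lengths in mm; the calibration is good to about 2 mm. A picture is of the moment at which its call begins. calibration takes no time and is no camera call.
- r.hand_in(): hands the job in; it is judged then, once.
The state is a dict: "time": time; "joint_pos": joint angles; "qd": joint speeds; "joint_efforts": joint torques, N m; "tool_pos": TCP position; "tcp_rot": TCP orientation; "ft_force": force on the tool from outside, world axes, zero at the start; "wrist_torque": the same for the moment, N m; "finger_gap": finger opening in mm; "grip_force": force on a finger pad.
Only numpy, scipy, OpenCV 4.12 (cv2) and the standard library are available. Lean on these libraries where they do the work, as an engineer would, in place of code of your own. Each camera call takes 0.05 s, during which the arm holds its last target. There are 200 camera calls.

## Working session

There is one attempt and no reset: what is moved stays moved. The work goes in short steps, Python scripts to look and compute and a shell command to move; the robot and the scene stay as the last step left them, time stands still between calls to the robot, and variables do not carry over. Pictures are saved under pics/ and viewed, at most 12 in all, crops included, and the job is handed in when it is done.

```bash
mkdir -p pics
python3 - <<'E'
from bench import r
import cv2,numpy as np
for n in("side","top"):
    p,d=r.snapshot(n); cv2.imwrite(f"pics/{n}0.png",p); np.save(f"{n}0.npy",d)
    print(n,r.calibration(n), (d>0).mean())
s=r.sense();print(s)
E
```

```text
side {'vfov': 46.21070949324985, 'cx': 254.96937814859436, 'cy': 187.1139604908328, 'rvec': array([ 0.55596031, -2.7320998 ,  1.0794144 ]), 'tvec': array([ 543.35639161,  250.29940885, 1077.72259354])} 0.9960784912109375
top {'vfov': 51.38768025223564, 'cx': 256.157347892642, 'cy': 189.77789030874843, 'rvec': array([ 2.1271917 , -2.18078223,  0.18121806]), 'tvec': array([   2.76594292,  602.44293548, 1027.70635153])} 0.9961903889973959
{'time': 0.1, 'joint_pos': array([ 6.19717283e+01,  7.51132777e+00,  8.53258355e+01, -4.31973739e-04,
        8.72639924e+01, -4.89259806e+00]), 'qd': array([-0.07072303, -0.10935765, -0.19568801, -0.05792337,  0.08796681,
        0.00342851]), 'joint_efforts': array([ 1.38859552e-03, -5.70952034e+01, -5.01941264e+01, -1.59762812e-04,
        8.23139999e-03, -9.90066184e-06]), 'tool_pos': array([235.48804445, 551.31402328, 249.01683703]), 'tcp_rot': array([-1.79899176e+02, -8.19750565e-03,  1.56864340e+02]), 'ft_force': array([ 0.64927659,  0.15984886, -0.22067738]), 'wrist_torque': array([0.01155959, 0.04067882, 0.00593945]), 'grip_force': 0.0, 'finger_gap': 85.3971653745717}
```

View pics/top0.png

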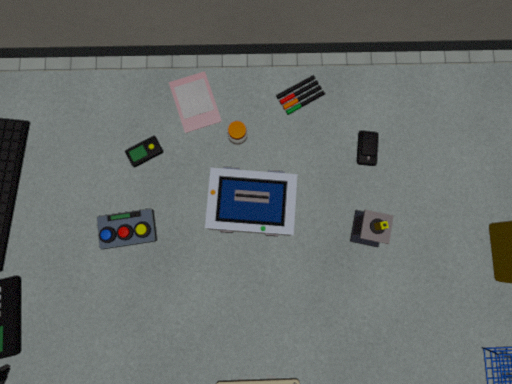

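View pics/side0.png

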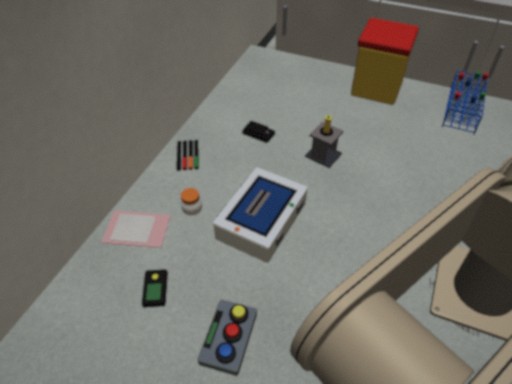

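The top view shows the carrier at about (252,202), with its green dot at (263,229) and its orange dot at (213,192). The stand and pen are at about (377,227), and the console at (127,229) has its keys in the order blue, red, yellow from left to right. The meter is at (144,152), the jar at (237,132) and the mouse at (368,148). The side view shows the same scene, with the arm at lower right. Next I'll measure these.

```bash
cat > h.py <<'E'
import cv2,numpy as np
from bench import r
def cam(n):
    c=r.calibration(n); f=192/np.tan(np.radians(c['vfov']/2))
    K=np.array([[f,0,c['cx']],[0,f,c['cy']],[0,0,1]]); R=cv2.Rodrigues(c['rvec'])[0]; t=c['tvec'].reshape(3)
    return K,R,t
def ray(n,uv):
    K,R,t=cam(n); uv=np.atleast_2d(np.asarray(uv,float))
    d=(np.linalg.inv(K)@np.c_[uv,np.ones(len(uv))].T).T@R
    return -R.T@t,d
def onz(n,uv,z):
    o,d=ray(n,uv); return o+d*((z-o[2])/d[:,2])[:,None]
def proj(n,X):
    K,R,t=cam(n); q=(K@(R@np.atleast_2d(X).T+t[:,None])).T; return q[:,:2]/q[:,2:]
def tri(ua,ub):
    o1,d1=ray('top',ua);o2,d2=ray('side',ub);d1=d1[0]/np.linalg.norm(d1);d2=d2[0]/np.linalg.norm(d2)
    s=np.linalg.lstsq(np.c_[d1,-d2],o2-o1,rcond=None)[0]
    a,b=o1+s[0]*d1,o2+s[1]*d2; return (a+b)/2,np.linalg.norm(a-b)
def blobs(img,lo,hi,mn=6):
    h=cv2.cvtColor(img,cv2.COLOR_BGR2HSV); m=cv2.inRange(h,np.array(lo),np.array(hi))
    n,l,s,c=cv2.connectedComponentsWithStats(m)
    return sorted([(int(s[i,4]),c[i].round(2).tolist(),s[i,:4].tolist()) for i in range(1,n) if s[i,4]>=mn],reverse=True)
def pt3(n,uv,d):
    u,v=uv; z=d[int(round(v)),int(round(u))]; o,dd=ray(n,uv); return o+dd[0]*z
E
python3 - <<'E'
from h import *
for n in('top','side'):
    K,R,t=cam(n); print(n,'pos',(-R.T@t).round(),'axis',R[2].round(3),'f',K[0,0].round(1))
    im=cv2.imread(f'pics/{n}0.png'); d=np.load(n+'0.npy')
    for nm,lo,hi in(('yellow',(24,120,110),(36,255,255)),('red',(0,150,100),(5,255,255)),('blue',(105,150,60),(125,255,255)),('green',(45,100,60),(80,255,255)),('orange',(7,150,120),(20,255,255))):
        for a,c,bb in blobs(im,lo,hi)[:6]: print(nm,a,c,bb,pt3(n,c,d).round(1))
print(proj('top',[[235,551,250]]),proj('side',[[235,551,250]]))
for n,x,y,w,h_ in(('top',190,155,120,90),('side',200,155,120,115),('top',335,195,70,60),('side',295,105,60,70)):
    im=cv2.imread(f'pics/{n}0.png')[y:y+h_,x:x+w]; cv2.imwrite(f'pics/c_{n}_{x}.png',cv2.resize(im,None,fx=5,fy=5,interpolation=cv2.INTER_CUBIC))
a=[cv2.resize(cv2.imread(f'pics/c_{k}.png'),(400,300)) for k in('top_190','side_200','top_335','side_295')]
cv2.imwrite('pics/m1.png',np.vstack([np.hstack(a[:2]),np.hstack(a[2:])]))
E
```

```text
top pos [ 445.   12. 1105.] axis [ 0.147 -0.022 -0.989] f 399.1
yellow 81 [140.62, 228.79] [136, 224, 10, 10] [505.3 293.3  50.2]
yellow 45 [384.2, 224.56] [380, 221, 9, 8] [ 494.9 -315.   150.8]
yellow 20 [150.95, 145.9] [149, 144, 5, 5] [735.2 275.7  23.4]
red 82 [122.94, 231.49] [118, 227, 11, 10] [499.3 338.6  52. ]
red 62 [287.06, 98.11] [280, 93, 15, 11] [ 870.7 -108.6   13.1]
blue 1917 [251.04, 201.65] [219, 180, 64, 42] [567.7   2.5  68.5]
blue 368 [500.34, 366.2] [484, 347, 28, 37] [ 143.2 -602.3   78.4]
blue 101 [105.31, 234.21] [100, 229, 12, 11] [493.4 383.8  53. ]
blue 16 [493.75, 350.44] [490, 348, 7, 5] [ 171.9 -610.3   44. ]
blue 11 [487.18, 348.45] [484, 348, 8, 3] [ 169.8 -610.7   14.4]
green 178 [137.72, 152.92] [129, 145, 18, 17] [717.  312.8  19.9]
green 76 [120.33, 215.99] [111, 213, 19, 7] [542.2 353.8  28.5]
green 73 [293.4, 108.59] [286, 104, 16, 10] [ 837.8 -125.1   16.4]
green 67 [0.91, 337.31] [0, 326, 3, 25] [246.6 625.9  68.9]
green 16 [262.62, 228.25] [261, 226, 4, 5] [497.6 -25.8  69.1]
orange 238 [236.56, 129.16] [228, 121, 18, 17] [767.2  36.8  59.6]
[... 850 characters left out ...]
50.85, 95.69] [447, 79, 9, 34] [ 172.2 -668.2   79.5]
blue 31 [456.52, 106.16] [454, 100, 6, 12] [ 148.7 -616.3   79.4]
blue 30 [474.53, 94.43] [472, 91, 6, 9] [  99.8 -714.9   73.8]
green 220 [153.29, 291.34] [146, 283, 15, 17] [717.8 314.   17.2]
green 68 [211.46, 332.53] [207, 322, 10, 21] [541.  357.2  30.9]
green 33 [195.97, 161.33] [195, 156, 3, 12] [ 836.9 -119.8   16.2]
green 13 [482.85, 93.23] [481, 92, 5, 4] [  82.8 -675.6  108.6]
green 9 [477.89, 72.89] [476, 72, 4, 3] [ 107.5 -788.7  111. ]
orange 169 [189.46, 194.95] [182, 189, 16, 13] [765.3  41.6  58.8]
orange 30 [190.0, 161.5] [189, 157, 3, 10] [ 853.9 -113.    15.2]
[[-17.00976239 361.82307825]] [[335.51336428 468.14411953]]
```

View pics/m1.png

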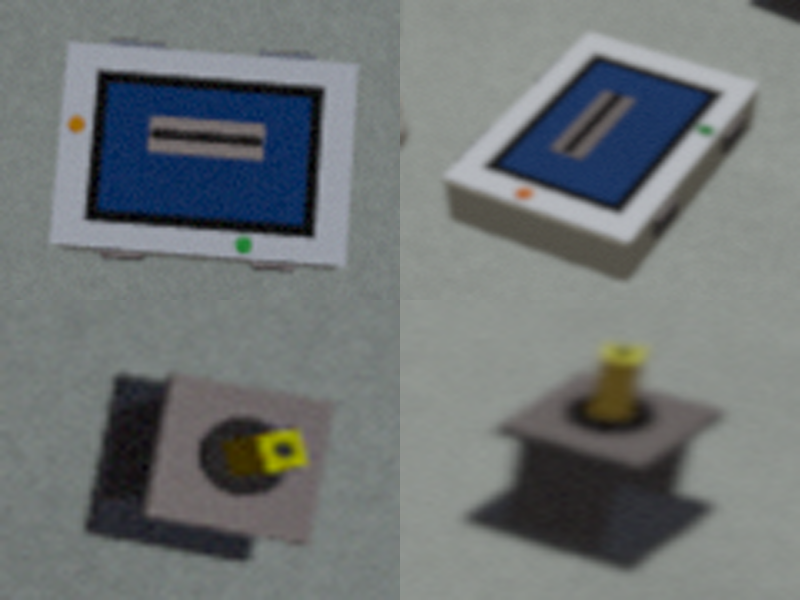

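The crops show the carrier with its seam and dots clearly, and the pen upright in the stand with its grip turned a little. Next I'll fit poses from both views.

```bash
cat > fit.py <<'E'
from h import *
def cmask(im,lo,hi): return cv2.inRange(cv2.cvtColor(im,cv2.COLOR_BGR2HSV),np.array(lo),np.array(hi))
def rect(n,m,z,near):
    m=cv2.morphologyEx(m,cv2.MORPH_CLOSE,np.ones((7,7)))
    cs=cv2.findContours(cv2.resize(m,None,fx=1,fy=1),cv2.RETR_EXTERNAL,cv2.CHAIN_APPROX_NONE)[0]
    c=[c for c in cs if cv2.pointPolygonTest(c,near,False)>=0]
    if not c: return None
    q=onz(n,cv2.convexHull(max(c,key=cv2.contourArea)).reshape(-1,2),z)[:,:2].astype(np.float32)
    return cv2.minAreaRect(q)
E
python3 - <<'E'
from fit import *
for n,pb,pg in(('top',(252,202),(377,227)),('side',(262,206),(325,135))):
    im=cv2.imread(f'pics/{n}0.png')
    print(n,'panel',rect(n,cmask(im,(105,130,50),(125,255,255)),70,pb))
    g=cv2.cvtColor(im,cv2.COLOR_BGR2GRAY)
    hsv=cv2.cvtColor(im,cv2.COLOR_BGR2HSV)
    print(' px panel',hsv[pb[1],pb[0]+20],'rim', hsv[197,208] if n=='top' else hsv[235,235])
    w=cv2.inRange(hsv,(100,0,150),(140,60,255)) if n=='top' else cv2.inRange(hsv,(90,0,140),(140,60,255))
    print(' white',rect(n,w,70,pb))
    # seam dark lines: dark pixels within the white outline
    mm=cv2.morphologyEx(w,cv2.MORPH_CLOSE,np.ones((5,5)))
    cs=cv2.findContours(mm,cv2.RETR_EXTERNAL,cv2.CHAIN_APPROX_NONE)[0]
    c=max([c for c in cs if cv2.pointPolygonTest(c,pb,False)>=0],key=cv2.contourArea)
    inside=np.zeros_like(g);cv2.drawContours(inside,[c],-1,255,-1);inside=cv2.erode(inside,np.ones((7,7)))
    dk=((g<60)&(inside>0)&(hsv[...,2]<75)).astype(np.uint8)
    ys,xs=np.nonzero(dk);P=onz(n,np.c_[xs,ys],68.5)[:,:2]
    np.save(f'dk_{n}.npy',P);print(' dark',len(P),cv2.minAreaRect(P.astype(np.float32)))
E
cat >> fit.py <<'E'
def kc(n,im,lo,hi,roi):
    m=cmask(im,lo,hi);k=np.zeros_like(m);x,y,w,h=roi;k[y:y+h,x:x+w]=m[y:y+h,x:x+w]
    M=cv2.moments(k,True);return [M['m10']/M['m00'],M['m01']/M['m00']]
E
python3 - <<'E'
from fit import *
T,S=[cv2.imread(f'pics/{n}0.png') for n in('top','side')]
for nm,lo,hi,rt,rs in(('ykey',(22,100,70),(38,255,255),(130,218,22,22),(225,298,28,25)),('red',(0,120,60),(8,255,255),(112,222,22,20),(218,318,28,24)),('bkey',(100,110,40),(128,255,255),(95,224,22,22),(210,338,28,26)),('green',(45,70,50),(85,255,255),(255,222,16,14),(284,198,16,14)),('orange',(3,90,80),(22,255,255),(206,186,14,12),(228,222,20,14)),('pentop',(24,120,110),(36,255,255),(375,215,25,20),(320,112,20,9))):
    a,b=kc('top',T,lo,hi,rt),kc('side',S,lo,hi,rs);X,e=tri(a,b);print(nm,np.round(a,1),np.round(b,1),X.round(1),round(e,1))
E
```

```text
top panel ((570.4327392578125, 2.4752273559570312), (161.60693359375, 101.85861206054688), 84.08902740478516)
 px panel [109 191  92] rim [109  22 165]
 white ((571.2128295898438, 1.9386520385742188), (229.26914978027344, 158.75656127929688), 84.16390991210938)
 dark 815 ((570.4284057617188, 2.4837570190429688), (176.95872497558594, 117.34610748291016), 84.16622924804688)
side panel ((569.863037109375, 5.209381103515625), (164.06773376464844, 104.41179656982422), 84.0517349243164)
 px panel [109 179  67] rim [ 23  30 101]
 white ((571.0350952148438, 3.0466995239257812), (232.46221923828125, 163.45077514648438), 84.18856811523438)
ykey [140.6 229. ] [238.3 311. ] [505.  294.8  45.2] 0.1
red [123.1 231.7] [232. 330.] [499.1 340.4  45.1] 0.3
bkey [105.5 234.3] [225. 350.] [493.5 386.1  45.4] 0.0
green [262.7 228.1] [291.  204.5] [498.4 -26.   67.2] 0.6
orange [212.6 191.9] [236.7 228.8] [596.2 102.7  67.5] 0.4
pentop [384.2 224.6] [328.1 118.1] [ 495.1 -318.3  141.5] 0.7Traceback (most recent call last):
  File "<stdin>", line 13, in <module>
ValueError: max() iterable argument is empty
```

Run:
```python
from fit import *
T,S=[cv2.imread(f'pics/{n}0.png') for n in('top','side')]
h=cv2.cvtColor(T,cv2.COLOR_BGR2HSV)
for thr in(110,130,150):
    m=cmask(T,(22,100,thr),(38,255,255));m[:, :370]=0;m[:,400:]=0
    cs=max(cv2.findContours(m,cv2.RETR_EXTERNAL,cv2.CHAIN_APPROX_NONE)[0],key=cv2.contourArea)
    q=onz('top',cs.reshape(-1,2),151)[:,:2].astype(np.float32);print(thr,len(cs),cv2.minAreaRect(q),q.mean(0))
print('V',h[219:232,374:392,2]);print('S',h[219:232,374:392,1])
hs=cv2.cvtColor(S,cv2.COLOR_BGR2HSV);print('sideV',hs[114:137,322:336,2]);print('sideS',hs[114:137,322:336,1])
# plate : grey bright vs dark base
g=cv2.cvtColor(T,cv2.COLOR_BGR2GRAY);print(g[205:250:3,348:398:2])
for n,u in(('top',(384.3,224.8)),('side',(328.4,118))):print(n,onz(n,u,151),onz(n,u,148))
```

```text
110 25 ((495.013427734375, -315.4059753417969), (17.720853805541992, 17.75107192993164), 10.127047538757324) [ 495.3129 -315.1833]
130 23 ((495.4747009277344, -315.3338623046875), (15.837215423583984, 16.588972091674805), 9.656661987304688) [ 494.91245 -315.31775]
150 5 ((489.1440734863281, -310.4253845214844), (2.4100332260131836, 4.788207054138184), 85.8219985961914) [ 488.72958 -310.15326]
V [[ 55  47  36  42  44  50  58  85  94 110 109 105 105 109 110 112 106 105]
 [ 34  39  36  38  38  30  38  48  69  90 103  96 108 113 109 107 109 109]
 [ 33  37  35  36  37  34  50  73 100 122 143 146 137 127 107 107 104 110]
 [ 37  46  38  45  51  73 110 136 143 153 155 156 155 140 115 111 108 110]
 [ 51  54  54  59  53  68 109 157 150 125 104 117 140 145 124 109 108 107]
 [ 50  57  65  52  58  61 109 157 138  76  52  67 119 146 125 111 112 108]
 [ 49  59  61  64  56  59  98 140 140  84  50  56 110 148 131 107 107 110]
 [ 49  60  57  59  59  63  85 126 151 132 104 113 142 158 137 104 106 113]
 [ 46  57  59  62  59  58  64 109 156 155 149 144 156 160 140 116 110 113]
 [ 40  50  58  62  62  59  
[... 5048 characters left out ...]
 45  39  62 107 109 106 109 106 105 109 107 105 105 108
  103 104 104 114 122 121 123]
 [118  68  37  42  34  47  52  75  95 106 105 108 108 107 103 106 105 104
  103 103 106 117 125 122 123]
 [118  76  49  44  40  41  35  44  40  39  40  39  49  66  76  92 105 107
  107 106 104 125 124 124 118]
 [116 115 115 117 125 111 109  96  66  52  39  38  39  37  41  57 128 124
  122 116 115 125 129 124 128]
 [118 112 119 122 119 119 122 119 122 118 118 119 113 109 102 110 126 126
  124 119 122 123 122 123 124]]
top [[ 494.34868954 -315.16001753  151.        ]] [[ 494.50372917 -316.18757079  148.        ]]
side [[ 491.53861992 -307.24874006  151.        ]] [[ 492.33140779 -311.06568732  148.        ]]
```

```bash
A='[-0.02412,-0.029,0,0,0,0,0.0854]'; python3 -m handwheel '[[-0.02412,-0.029,0,0,0,0,0.0854],[-0.02412,-0.029,0,0,0,0,0.0854],[-0.02412,-0.029,0,0,0,0,0.0854],[-0.02412,-0.029,0,0,0,0,0.0854],[-0.02412,-0.029,0,0,0,0,0.0854],[-0.02412,-0.029,0,0,0,0,0.0854],[-0.02412,-0.029,0,0,0,0,0.0854],[-0.02412,-0.029,0,0,0,0,0.0854]]' 40
python3 -m handwheel '[[-0.02412,-0.029,0,0,0,0,0.0854],[-0.02412,-0.029,0,0,0,0,0.0854],[-0.02412,-0.029,0,0,0,0,0.0854],[-0.02412,-0.029,0,0,0,0,0.0854],[-0.02412,-0.029,0,0,0,0,0.0854],[-0.02412,-0.029,0,0,0,0,0.0854],[-0.02412,-0.029,0,0,0,0,0.0854],[-0.02412,-0.029,0,0,0,0,0.0854]]'
python3 -m handwheel '[[-0.02412,-0.029,0,0,0,0,0.0854],[-0.02412,-0.029,0,0,0,0,0.0854],[-0.02412,-0.029,0,0,0,0,0.0854],[-0.02412,-0.029,0,0,0,0,0.0854],[-0.02412,-0.029,0,0,0,0,0.0854],[-0.02412,-0.029,0,0,0,0,0.0854],[-0.02412,-0.029,0,0,0,0,0.0854],[-0.02412,-0.029,0,0,0,0,0.0854]]'
python3 -m handwheel '[[0,0,0,0,0,7.1,0.0854],[0,0,0,0,0,7.1,0.0854],[0,0,0,0,0,7.1,0.0854],[0,0,0,0,0,7.1,0.0854],[0,0,0,0,0,7.1,0.0854],[0,0,0,0,0,7.1,0.0854],[0,0,0,0,0,7.1,0.0854],[0,0,0,0,0,7.1,0.0854]]'
python3 -m handwheel '[[0,0,0,0,0,0,0.0854],[0,0,0,0,0,0,0.0854]]'
```

```text
time: 0.77
tool_pos: [321.8, 260.9, 249.6]
tcp_rot: [-180.0, -0.0, 156.9]
ft_force: [1.3, -0.3, -0.2]
finger_gap: 85.3
grip_force: 0.0
time: 1.43
tool_pos: [408.2, -28.5, 249.9]
tcp_rot: [180.0, 0.0, 156.9]
ft_force: [1.3, 1.3, 0.4]
finger_gap: 85.4
grip_force: 0.0
time: 2.1
tool_pos: [494.5, -317.6, 249.3]
tcp_rot: [180.0, -0.0, 156.8]
ft_force: [1.3, 0.6, 0.8]
finger_gap: 85.7
grip_force: 0.0
time: 2.77
tool_pos: [494.4, -315.5, 249.4]
tcp_rot: [-180.0, -0.0, 99.7]
ft_force: [-0.1, 1.3, 0.9]
finger_gap: 85.2
grip_force: 0.0
time: 2.93
tool_pos: [494.4, -315.6, 249.5]
tcp_rot: [-180.0, -0.0, 100.3]
ft_force: [-0.7, -0.4, -0.6]
finger_gap: 85.5
grip_force: 0.0
```

```bash
python3 -m handwheel '[[0,0,0.02,0,0,0,0.0854],[0,0,0.02,0,0,0,0.0854],[0,0,0.02,0,0,0,0.0854],[0,0,0.02,0,0,0,0.0854],[0,0,0.02,0,0,0,0.0854],[0,0,0.0245,0,0,0,0.0854],[0,0,0,0,0,0,0.0854]]'
python3 - <<'E'
from h import *
a=[]
for n,x,y in(('top',340,180),('side',285,85)):
    p,_=r.snapshot(n); cv2.imwrite(f'pics/{n}1.png',p); a.append(cv2.resize(p[y:y+75,x:x+75],(400,400),interpolation=cv2.INTER_CUBIC))
cv2.imwrite('pics/m2.png',np.hstack(a)); print(r.sense()['ft_force'])
E
```

```text
time: 3.52
tool_pos: [491.7, -313.5, 119.7]
tcp_rot: [-179.7, -0.4, 100.3]
ft_force: [-1.0, 0.5, -1.7]
finger_gap: 85.3
grip_force: 0.0
[ 0.10586662 -0.44585456  0.49940369]
```

View pics/m2.png

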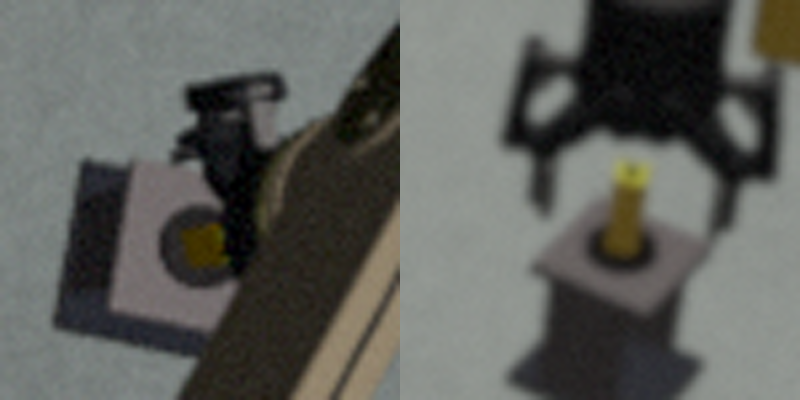

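The side crop shows the pen standing between the open fingers at about (630,210) in the crop, roughly centred. I'll close the gripper on it.

```bash
python3 -m handwheel '[[0,0,0,0,0,0,0.0854],[0,0,0,0,0,0,0.0854],[0,0,0,0,0,0,0.0854]]'
python3 -m handwheel '[[0,0,0,0,0,0,0.06],[0,0,0,0,0,0,0.04],[0,0,0,0,0,0,0.03],[0,0,0,0,0,0,0.025],[0,0,0,0,0,0,0.02],[0,0,0,0,0,0,0.015],[0,0,0,0,0,0,0.01],[0,0,0,0,0,0,0.01]]' 50
python3 -m handwheel '[[0,0,0,0,0,0,0.01],[0,0,0,0,0,0,0.01],[0,0,0,0,0,0,0.01],[0,0,0,0,0,0,0.01]]' 50
```

```text
time: 3.87
tool_pos: [495.6, -316.5, 127.6]
tcp_rot: [179.9, 0.1, 100.1]
ft_force: [-0.3, 0.9, 0.6]
finger_gap: 85.4
grip_force: 0.0
time: 4.53
tool_pos: [494.6, -315.8, 125.6]
tcp_rot: [180.0, 0.0, 100.1]
ft_force: [0.6, 0.7, 0.4]
finger_gap: 17.4
grip_force: 49.1
time: 4.87
tool_pos: [494.6, -315.8, 125.6]
tcp_rot: [180.0, 0.0, 100.1]
ft_force: [0.7, 0.5, 1.7]
finger_gap: 17.4
grip_force: 49.1
```

```bash
python3 -m handwheel '[[0,0,-0.010,0,0,0,0.01],[0,0,-0.015,0,0,0,0.01],[0,0,-0.02,0,0,0,0.01],[0,0,-0.02,0,0,0,0.01],[0,0,-0.012,0,0,0,0.01],[0,0,-0.008,0,0,0,0.01],[0,0,0,0,0,0,0.01]]'
python3 -m handwheel '[[0.01,0.0024,0,0,0,0,0.01],[0.02,0.0048,0,0,0,0,0.01],[0.025,0.0061,0,0,0,0,0.01],[0.03,0.0073,0,0,0,0,0.01],[0.03,0.0073,0,0,0,0,0.01],[0.03,0.0073,0,0,0,0,0.01],[0.03,0.0073,0,0,0,0,0.01],[0.03,0.0073,0,0,0,0,0.01]]'
python3 -m handwheel '[[0.03,0.0073,0,0,0,0,0.01],[0.025,0.006,0,0,0,0,0.01],[0.0162,0.0039,0,0,0,0,0.01],[0.005,0.0011,0.007,0,0,0,0.01],[0,0,0.008,0,0,0,0.01],[0,0,0.008,0,0,0,0.01],[0,0,0.004,0,0,0,0.01],[0,0,0,0,0,0,0.01]]'
python3 -m handwheel '[[0,0,0,0,0,0,0.01],[0,0,0,0,0,0,0.01],[0,0,0,0,0,0,0.01],[0,0,0,0,0,0,0.01],[0,0,0,0,0,0,0.01],[0,0,0,0,0,0,0.01]]'
python3 - <<'E'
from h import *
a=[]
for n,x,y in(('top',200,165),('side',235,135)):
    p,_=r.snapshot(n); cv2.imwrite(f'pics/{n}2.png',p); a.append(cv2.resize(p[y:y+100,x:x+100],(400,400),interpolation=cv2.INTER_CUBIC))
cv2.imwrite('pics/m3.png',np.hstack(a)); print(r.sense()['tool_pos'],proj('side',[[512.6,-26.9,67],[512.6,-26.9,82],[512.6,-26.9,208]]))
E
```

```text
time: 5.45
tool_pos: [495.4, -316.4, 212.9]
tcp_rot: [179.9, 0.1, 100.1]
ft_force: [0.3, -0.9, -1.6]
finger_gap: 17.6
grip_force: 48.8
time: 6.12
tool_pos: [506.5, -102.7, 208.6]
tcp_rot: [-179.9, -0.1, 100.1]
ft_force: [0.0, 0.5, -0.8]
finger_gap: 17.3
grip_force: 48.8
time: 6.78
tool_pos: [511.1, -27.8, 181.1]
tcp_rot: [-179.8, -0.1, 100.0]
ft_force: [0.5, -0.1, -1.8]
finger_gap: 17.4
grip_force: 48.8
time: 7.28
tool_pos: [512.7, -27.0, 183.8]
tcp_rot: [180.0, 0.0, 100.1]
ft_force: [-0.5, 0.5, -1.9]
finger_gap: 17.6
grip_force: 48.8
[512.56628866 -26.94088932 183.66159212] [[286.16358075 202.74631969]
 [286.42706554 198.95836335]
 [288.8506415  164.11612362]]
```

View pics/m3.png

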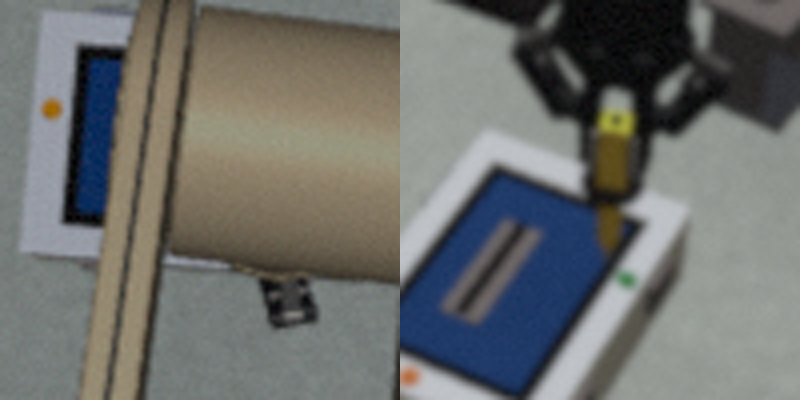

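The side crop shows the gripped pen above the start, with the barrel tip at about (287,199) and the green dot at about (292,205). I'll use the pen's known pose to calibrate out the side camera's offset, then re-measure the carrier in that view.

Run:
```python
from fit import *
S=cv2.imread('pics/side2.png');S0=cv2.imread('pics/side0.png')
h=cv2.cvtColor(S,cv2.COLOR_BGR2HSV)
print(h[158:204,280:296,2]);print(h[158:172,280:296,1])
m=cmask(S,(22,100,125),(38,255,255));ys,xs=np.nonzero(m[155:172,278:300]);print('top face',xs.mean()+278,ys.mean()+155,len(xs),'pred',proj('side',[[512.6,-26.9,183.5-30.6+56]]))
m=cmask(S,(15,90,40),(38,255,255))
for y in range(168,203):
    x=np.nonzero(m[y,275:300])[0]
    if len(x): print(y,x.min()+275,x.max()+275,end='; ')
for du in((0,0),(.4,.9)):
  print(du)
  for nm,uv,z in(('panelC',None,70),('green',(291,204.5),70),('orange',(236.7,228.8),70)):
    if uv: print(nm,onz('side',np.array(uv)-du,z).round(1))
J=[[proj('side',[[512.6+a,-26.9+b,70+c]])[0]-proj('side',[[512.6,-26.9,70]])[0]] for a,b,c in((10,0,0),(0,10,0),(0,0,10))];print(np.round(J,2))
```

```text
[[ 43  27  18  13  30  63 101 127 135 130 120 106  79  48  24  16]
 [ 26  20  12  18  39  77 116 140 149 148 144 131 101  59  25  13]
 [ 18  20  15  25  45  89 127 147 155 153 153 144 112  66  26   9]
 [ 16  18  17  24  50  94 134 153 158 158 158 144 116  68  30  20]
 [ 14  19  18  19  57 101 141 161 162 159 161 151 118  72  28  14]
 [ 20  16  14  26  60 112 147 158 150 148 155 156 131  82  41  20]
 [ 23  12  13  31  73 125 156 152 125 121 146 160 140  92  45  20]
 [ 35  21  19  37  87 138 162 153 124 121 147 160 140  94  45  13]
 [ 50  27  34  54  97 138 162 158 145 143 160 163 137  87  39  18]
 [ 61  39  54  75 101 127 144 146 144 150 158 158 130  79  32  15]
 [ 69  44  57  79  96 105 111 117 121 129 138 134 112  72  36  20]
 [ 66  39  52  69  79  85  93  95  99 103 109 106  89  65  49  28]
 [ 66  40  47  59  69  81  90  92  95  95  91  86  75  66  57  35]
 [ 69  44  51  59  72  83  89  93  92  92  86  79  67  63  51  31]
 [ 68  41  52  61  74  86  91  95  95  92  87  76  66  55  48  33]
 [ 67  44  50  60  77  89  91  91  94  91  87  73  65  59  46  29]
 [ 77  52  52  61  75  89  9
[... 2855 characters left out ...]
[  7  23  20  52 110 160 183 178 188 180 184 145  88  28  25  16]]
top face 288.6923076923077 165.30769230769232 39 pred [[288.86943407 163.84595457]]
168 285 293; 169 285 292; 170 284 292; 171 284 291; 172 284 291; 173 284 291; 174 284 291; 175 284 291; 176 284 291; 177 284 291; 178 284 291; 179 283 291; 180 283 292; 181 283 292; 182 285 291; 183 289 289; 186 285 288; 187 285 289; 188 285 289; 189 285 290; 190 285 289; 191 285 289; 192 285 289; 193 285 289; 194 285 289; 195 286 289; 196 286 289; 197 287 287; (0, 0)
green [[498.  -23.6  70. ]]
orange [[595.4 104.5  70. ]]
(0.4, 0.9)
green [[500.1 -26.1  70. ]]
orange [[597.5 102.4  70. ]]
[[[-3.56 -1.11]]

 [[-1.33  2.65]]

 [[ 0.18 -2.53]]]
```

Both views now agree on the carrier centre at about (571.2, 1.9), yaw -5.85°. I'll lower the nib into the seam, about 4 mm of press, and check the forces.

```bash
python3 -m handwheel '[[-0.0004,0.0002,0.003,0,0,0,0.01],[0,0,0.004,0,0,0,0.01],[0,0,0.004,0,0,0,0.01],[0,0,0.003,0,0,0,0.01],[0,0,0.003,0,0,0,0.01],[0,0,0.002,0,0,0,0.01],[0,0,0.001,0,0,0,0.01],[0,0,0,0,0,0,0.01]]'
python3 -m handwheel '[[0,0,0,0,0,0,0.01],[0,0,0,0,0,0,0.01],[0,0,0,0,0,0,0.01],[0,0,0,0,0,0,0.01]]'
python3 - <<'E'
from h import *
f=[]
for i in range(3):
    p,_=r.snapshot('side'); f.append(r.sense()['ft_force'])
cv2.imwrite('pics/side3.png',p); cv2.imwrite('pics/m4.png',cv2.resize(p[160:230,255:325],(560,560),interpolation=cv2.INTER_CUBIC))
print(np.round(f,2),r.sense()['tool_pos'])
E
```

```text
time: 8.05
tool_pos: [512.7, -27.3, 163.3]
tcp_rot: [-180.0, -0.0, 100.1]
ft_force: [-0.3, -0.3, 0.1]
finger_gap: 18.0
grip_force: 49.0
time: 8.38
tool_pos: [512.9, -27.3, 163.7]
tcp_rot: [180.0, 0.0, 100.1]
ft_force: [-0.3, 0.7, 1.4]
finger_gap: 17.3
grip_force: 49.0
[[-1.15 -0.39  1.01]
 [-1.91  0.5   0.06]
 [ 0.56  0.11  1.34]] [512.87276936 -27.31487456 163.62698011]
```

View pics/m4.png

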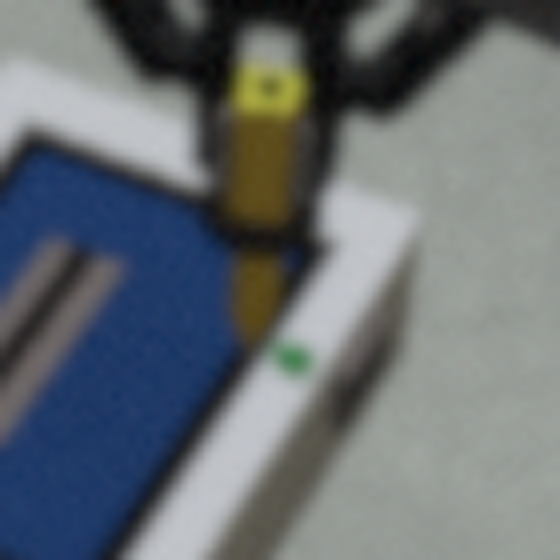

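```bash
f(){ grep -E 'tool_pos|ft_force'|tr '\n' ' ';echo; }
echo out; python3 -m handwheel '[[0.00041,-0.00144,0,0,0,0,0.01],[0,0,0,0,0,0,0.01],[0,0,0,0,0,0,0.01]]'|f
python3 -m handwheel '[[0.00014,-0.00048,0,0,0,0,0.01],[0,0,0,0,0,0,0.01],[0,0,0,0,0,0,0.01]]'|f
python3 -m handwheel '[[0.00014,-0.00048,0,0,0,0,0.01],[0,0,0,0,0,0,0.01],[0,0,0,0,0,0,0.01]]'|f
python3 -m handwheel '[[0,0,0,0,0,0,0.01]]'|f
echo in; python3 -m handwheel '[[-0.00069,0.0024,0,0,0,0,0.01],[0,0,0,0,0,0,0.01]]'|f
python3 -m handwheel '[[-0.00041,0.00144,0,0,0,0,0.01],[0,0,0,0,0,0,0.01],[0,0,0,0,0,0,0.01]]'|f
python3 -m handwheel '[[-0.00014,0.00048,0,0,0,0,0.01],[0,0,0,0,0,0,0.01],[0,0,0,0,0,0,0.01]]'|f
python3 -m handwheel '[[-0.00014,0.00048,0,0,0,0,0.01],[0,0,0,0,0,0,0.01],[0,0,0,0,0,0,0.01]]'|f
python3 -m handwheel '[[0,0,0,0,0,0,0.01]]'|f
```

```text
out
tool_pos: [511.2, -27.2, 163.5] ft_force: [-1.0, 0.1, 0.1] 
tool_pos: [510.9, -27.1, 163.6] ft_force: [0.5, -0.8, 1.0] 
tool_pos: [510.3, -27.1, 163.5] ft_force: [-0.2, 0.1, 0.8] 
tool_pos: [510.3, -27.0, 163.5] ft_force: [0.4, -0.1, 0.1] 
in
tool_pos: [513.0, -27.3, 163.4] ft_force: [1.8, -0.8, 0.5] 
tool_pos: [514.4, -27.4, 163.5] ft_force: [1.2, 0.6, 1.7] 
tool_pos: [514.5, -27.5, 163.3] ft_force: [-1.3, 0.6, 0.4] 
tool_pos: [514.9, -27.5, 163.3] ft_force: [-2.7, -0.4, 1.1] 
tool_pos: [514.9, -27.5, 163.3] ft_force: [-2.9, -0.4, 0.7]
```

The inward wall was felt at about +2 mm and the outward one not by -2.5 mm. So the nib is in the groove, and the centre is near x≈512.3. I'll re-centre and draw the long side at 30 mm/s.

```bash
f(){ grep -E 'tool_pos|ft_force'|tr '\n' ' ';echo; }
python3 -m handwheel '[[0.0004,-0.00145,0,0,0,0,0.01],[0.0004,-0.00145,0,0,0,0,0.01],[0,0,0,0,0,0,0.01],[0,0,0,0,0,0,0.01]]'|f
python3 -m handwheel '[[0.0015,0.0004,0,0,0,0,0.01],[0.0024,0.0007,0,0,0,0,0.01],[0.0024,0.0007,0,0,0,0,0.01],[0.0024,0.0007,0,0,0,0,0.01],[0.0024,0.0007,0,0,0,0,0.01],[0.0024,0.0007,0,0,0,0,0.01],[0.0024,0.0007,0,0,0,0,0.01],[0.0024,0.0006,0,0,0,0,0.01]]'|f
python3 -m handwheel '[[0.0024,0.0007,0,0,0,0,0.01],[0.0024,0.0007,0,0,0,0,0.01],[0.0024,0.0007,0,0,0,0,0.01],[0.0024,0.0007,0,0,0,0,0.01],[0.0024,0.0007,0,0,0,0,0.01],[0.0024,0.0007,0,0,0,0,0.01],[0.0024,0.0007,0,0,0,0,0.01],[0.0024,0.0006,0,0,0,0,0.01]]'|f
python3 -m handwheel '[[0.0024,0.0007,0,0,0,0,0.01],[0.0024,0.0007,0,0,0,0,0.01],[0.0024,0.0007,0,0,0,0,0.01],[0.0024,0.0007,0,0,0,0,0.01],[0.0024,0.0007,0,0,0,0,0.01],[0.0024,0.0007,0,0,0,0,0.01],[0.0024,0.0007,0,0,0,0,0.01],[0.0024,0.0006,0,0,0,0,0.01]]'|f
python3 -m handwheel '[[0,0,0,0,0,0,0.01],[0,0,0,0,0,0,0.01]]'|f
```

```text
tool_pos: [512.4, -27.3, 163.7] ft_force: [1.1, 0.4, 0.7] 
tool_pos: [514.2, -8.1, 163.5] ft_force: [0.0, -1.5, 0.9] 
tool_pos: [516.2, 11.7, 163.5] ft_force: [-0.0, -1.1, 0.5] 
tool_pos: [518.3, 31.6, 163.5] ft_force: [0.1, -1.4, 1.3] 
tool_pos: [518.3, 31.9, 163.5] ft_force: [-0.1, 1.3, 1.6]
```

```bash
f(){ grep -E 'tool_pos|ft_force'|tr '\n' ' ';echo; }
python3 -m handwheel '[[0.0016,0.0005,0,0,0,0,0.01],[0.0024,0.0007,0,0,0,0,0.01],[0.0024,0.0007,0,0,0,0,0.01],[0.0024,0.0007,0,0,0,0,0.01],[0.0024,0.0007,0,0,0,0,0.01],[0.0024,0.0007,0,0,0,0,0.01],[0.0024,0.0007,0,0,0,0,0.01],[0.0024,0.0007,0,0,0,0,0.01]]'|f
python3 -m handwheel '[[0.0024,0.0007,0,0,0,0,0.01],[0.0024,0.0007,0,0,0,0,0.01],[0.0024,0.0007,0,0,0,0,0.01],[0.0024,0.0007,0,0,0,0,0.01],[0.0024,0.0007,0,0,0,0,0.01],[0.0024,0.0007,0,0,0,0,0.01],[0.0024,0.0007,0,0,0,0,0.01],[0.0024,0.0006,0,0,0,0,0.01]]'|f
python3 -m handwheel '[[0.0024,0.0007,0,0,0,0,0.01],[0.0024,0.0007,0,0,0,0,0.01],[0.0024,0.0007,0,0,0,0,0.01],[0.0024,0.0007,0,0,0,0,0.01],[0.0024,0.0007,0,0,0,0,0.01],[0.0024,0.0007,0,0,0,0,0.01],[0.0024,0.0007,0,0,0,0,0.01],[0.0015,0.0004,0,0,0,0,0.01]]'|f
python3 -m handwheel '[[0.0005,0.0001,0,0,0,0,0.01],[0,0,0,0,0,0,0.01],[0,0,0,0,0,0,0.01],[0,0,0,0,0,0,0.01]]'|f
python3 - <<'E'
from h import *
p,_=r.snapshot('side');f=[r.sense()['ft_force']]
for i in range(3):q,_=r.snapshot('top');f.append(r.sense()['ft_force'])
a=[cv2.resize(x,(400,400),interpolation=cv2.INTER_CUBIC) for x in(p[175:245,200:270],q[155:245,200:290])]
cv2.imwrite('pics/side4.png',p);cv2.imwrite('pics/m5.png',np.hstack(a));print(np.mean(f,0))
E
```

```text
tool_pos: [520.4, 50.7, 163.5] ft_force: [-0.6, -1.0, -0.1] 
tool_pos: [522.5, 70.6, 163.5] ft_force: [-0.4, -0.8, 0.6] 
tool_pos: [524.5, 89.6, 163.5] ft_force: [0.4, -2.1, 1.0] 
tool_pos: [524.5, 89.9, 163.5] ft_force: [0.6, 1.2, 1.6] 
[0.07089207 0.65268925 0.4449316 ]
```

View pics/m5.png

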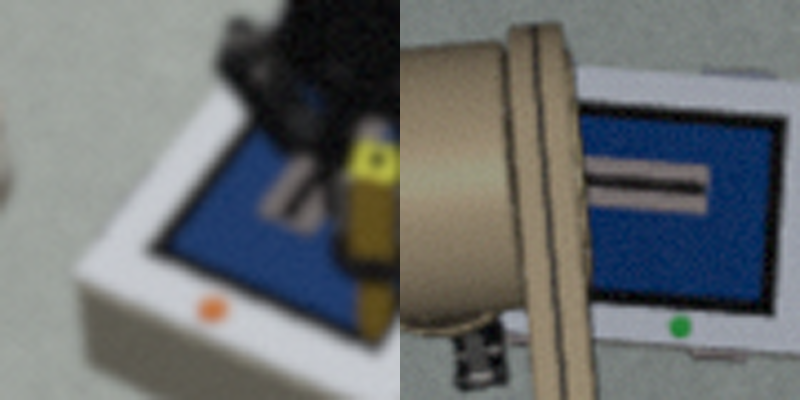

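The side crop shows the nib close to the corner. I'll go on gently to the corner's end wall, which gives the other leg's centre line.

```bash
f(){ grep -E 'tool_pos|ft_force'|tr '\n' ' ';echo; }
python3 -m handwheel '[[0.0015,0.0004,0,0,0,0,0.01],[0.0015,0.0004,0,0,0,0,0.01],[0,0,0,0,0,0,0.01],[0,0,0,0,0,0,0.01]]'|f
python3 -m handwheel '[[0.0005,0.0001,0,0,0,0,0.01],[0,0,0,0,0,0,0.01],[0,0,0,0,0,0,0.01]]'|f
python3 -m handwheel '[[0.0005,0.0001,0,0,0,0,0.01],[0,0,0,0,0,0,0.01],[0,0,0,0,0,0,0.01]]'|f
python3 -m handwheel '[[0.0005,0.0002,0,0,0,0,0.01],[0,0,0,0,0,0,0.01],[0,0,0,0,0,0,0.01]]'|f
python3 -m handwheel '[[0,0,0,0,0,0,0.01]]'|f
```

```text
tool_pos: [524.7, 93.1, 163.5] ft_force: [0.0, 1.4, 1.5] 
tool_pos: [524.7, 93.3, 163.5] ft_force: [0.7, -0.1, 0.5] 
tool_pos: [524.8, 93.8, 163.5] ft_force: [-0.7, -1.3, 0.8] 
tool_pos: [524.8, 94.1, 163.4] ft_force: [-0.8, -3.0, 0.8] 
tool_pos: [524.8, 94.2, 163.4] ft_force: [-1.2, -2.8, 0.1]
```

```bash
f(){ grep -E 'tool_pos|ft_force'|tr '\n' ' ';echo; }
python3 -m handwheel '[[-0.0012,-0.0003,0,0,0,0,0.01],[-0.0012,-0.0004,0,0,0,0,0.01],[0,0,0,0,0,0,0.01],[0,0,0,0,0,0,0.01]]'|f
python3 -m handwheel '[[-0.0004,0.0015,0,0,0,0,0.01],[-0.0007,0.0024,0,0,0,0,0.01],[-0.0007,0.0024,0,0,0,0,0.01],[-0.0007,0.0024,0,0,0,0,0.01],[-0.0007,0.0024,0,0,0,0,0.01],[-0.0007,0.0024,0,0,0,0,0.01],[-0.0007,0.0024,0,0,0,0,0.01],[-0.0006,0.0024,0,0,0,0,0.01]]'|f
python3 -m handwheel '[[-0.0007,0.0024,0,0,0,0,0.01],[-0.0007,0.0024,0,0,0,0,0.01],[-0.0007,0.0024,0,0,0,0,0.01],[-0.0007,0.0024,0,0,0,0,0.01],[-0.0007,0.0024,0,0,0,0,0.01],[-0.0007,0.0024,0,0,0,0,0.01],[-0.0007,0.0024,0,0,0,0,0.01],[-0.0006,0.0024,0,0,0,0,0.01]]'|f
python3 -m handwheel '[[0,0,0,0,0,0,0.01],[0,0,0,0,0,0,0.01]]'|f
```

```text
tool_pos: [524.6, 92.0, 163.6] ft_force: [0.0, 1.2, 1.0] 
tool_pos: [543.8, 89.9, 163.5] ft_force: [-1.7, -0.4, 0.7] 
tool_pos: [563.6, 87.9, 163.5] ft_force: [-1.7, -0.2, 1.0] 
tool_pos: [564.0, 87.8, 163.8] ft_force: [1.1, 0.3, -0.0]
```

```bash
f(){ grep -E 'tool_pos|ft_force'|tr '\n' ' ';echo; }
python3 -m handwheel '[[-0.0004,0.0016,0,0,0,0,0.01],[-0.0007,0.0024,0,0,0,0,0.01],[-0.0007,0.0024,0,0,0,0,0.01],[-0.0007,0.0024,0,0,0,0,0.01],[-0.0007,0.0024,0,0,0,0,0.01],[-0.0007,0.0024,0,0,0,0,0.01],[-0.0007,0.0024,0,0,0,0,0.01],[-0.0006,0.0024,0,0,0,0,0.01]]'|f
python3 -m handwheel '[[-0.0007,0.0024,0,0,0,0,0.01],[-0.0007,0.0024,0,0,0,0,0.01],[-0.0007,0.0024,0,0,0,0,0.01],[-0.0007,0.0024,0,0,0,0,0.01],[-0.0005,0.0018,0,0,0,0,0.01],[0,0,0,0,0,0,0.01],[0,0,0,0,0,0,0.01],[0,0,0,0,0,0,0.01]]'|f
python3 - <<'E'
from h import *
p,_=r.snapshot('side')
cv2.imwrite('pics/side5.png',p);cv2.imwrite('pics/m6.png',cv2.resize(p[170:250,195:275],(560,560),interpolation=cv2.INTER_CUBIC));print(r.sense()['tool_pos'],r.sense()['time'])
E
```

```text
tool_pos: [582.7, 86.0, 163.4] ft_force: [-1.3, 0.1, 0.7] 
tool_pos: [594.6, 84.7, 163.8] ft_force: [1.5, -0.1, 0.7] 
[594.46498907  84.75233963 163.69588093] 19.7833
```

View pics/m6.png

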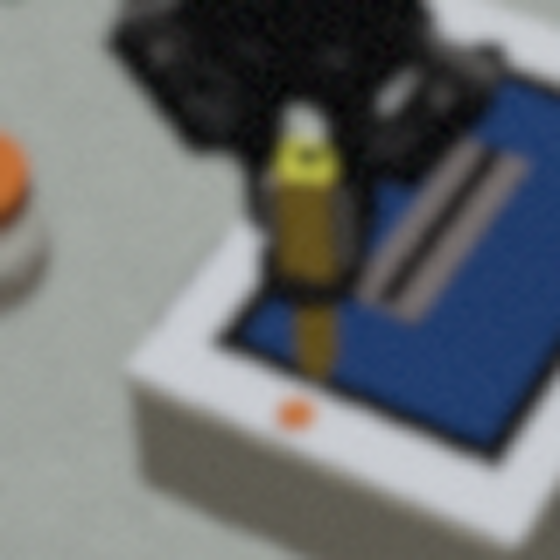

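The nib sits at the seam end, beside the orange dot (pixel (240,224)). Lifting out and going back above the stand.

```bash
f(){ grep -E 'tool_pos|ft_force|gap'|tr '\n' ' ';echo; }
python3 -m handwheel '[[0,0,-0.003,0,0,0,0.01],[0,0,-0.006,0,0,0,0.01],[0,0,-0.012,0,0,0,0.01],[0,0,-0.015,0,0,0,0.01],[0,0,-0.015,0,0,0,0.01],[0,0,-0.009,0,0,0,0.01],[0,0,0,0,0,0,0.01]]'|f
python3 -m handwheel '[[-0.01,-0.0045,0,0,0,0,0.01],[-0.02,-0.0089,0,0,0,0,0.01],[-0.03,-0.0134,0,0,0,0,0.01],[-0.03,-0.0134,0,0,0,0,0.01],[-0.03,-0.0134,0,0,0,0,0.01],[-0.03,-0.0134,0,0,0,0,0.01],[-0.03,-0.0134,0,0,0,0,0.01],[-0.03,-0.0134,0,0,0,0,0.01]]'|f
python3 -m handwheel '[[-0.03,-0.0134,0,0,0,0,0.01],[-0.03,-0.0134,0,0,0,0,0.01],[-0.03,-0.0134,0,0,0,0,0.01],[-0.03,-0.0134,0,0,0,0,0.01],[-0.03,-0.0134,0,0,0,0,0.01],[-0.012,-0.0054,0,0,0,0,0.01],[-0.005,-0.0022,0,0,0,0,0.01],[0,0,0,0,0,0,0.01]]'|f
python3 -m handwheel '[[0,0,0,0,0,0,0.01],[0,0,0,0,0,0,0.01],[0,0,0,0,0,0,0.01],[0,0,0,0,0,0,0.01]]'|f
python3 - <<'E'
from h import *
p,_=r.snapshot('side')
cv2.imwrite('pics/side6.png',p);cv2.imwrite('pics/m7.png',cv2.resize(p[90:170,285:365],(560,560),interpolation=cv2.INTER_CUBIC));print(r.sense()['tool_pos'],r.sense()['time'])
E
```

```text
tool_pos: [595.7, 84.9, 227.2] ft_force: [0.7, 0.4, -0.6] finger_gap: 17.2 
tool_pos: [536.8, -140.2, 222.1] ft_force: [0.1, 0.8, -0.7] finger_gap: 17.4 
tool_pos: [493.2, -316.6, 222.4] ft_force: [-0.5, 0.4, -1.1] finger_gap: 17.4 
tool_pos: [494.8, -314.7, 223.6] ft_force: [0.1, -0.9, -0.9] finger_gap: 17.5 
[ 494.75173766 -314.90293117  223.58298952] 22.0833
```

View pics/m7.png

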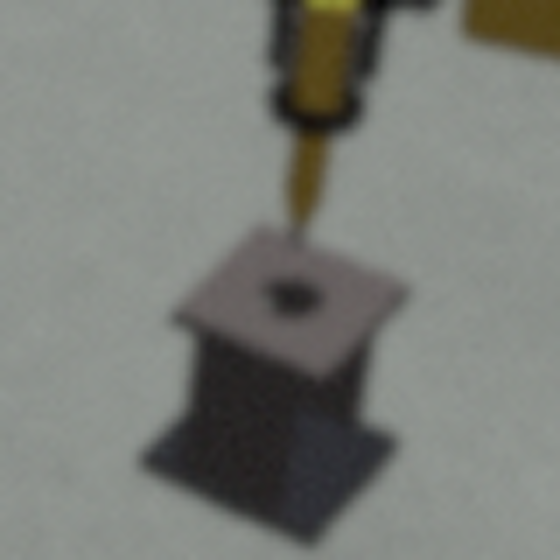

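The side crop shows the hole at about (327,132.3) and the nib tip at about (327.7,123.5). I'll check the pen's tilt and the hole position.

Run:
```python
from h import *
P=proj('side',[[494.7,-315,z] for z in(95,123,137,160,193,199,223,249)])
print(P.round(1), ((P-[285,90])*7).round())
for b in((0,0),(.1,.9)):print(onz('side',np.array([327,132.3])-b,95))
```

```text
[[326.  131.2]
 [327.  123.8]
 [327.6 120. ]
 [328.5 113.7]
 [329.8 104.3]
 [330.1 102.5]
 [331.1  95.4]
 [332.2  87.5]] [[287. 288.]
 [294. 237.]
 [298. 210.]
 [304. 166.]
 [314. 100.]
 [315.  88.]
 [323.  38.]
 [330. -18.]]
[[ 490.44836634 -311.3457532    95.        ]]
[[ 491.93266488 -315.22212208   95.        ]]
```

Pen and hole line up to within about 1 mm. Lowering the pen into the stand.

```bash
f(){ grep -E 'tool_pos|ft_force|gap'|tr '\n' ' ';echo; }
python3 -m handwheel '[[-0.0005,0,0.006,0,0,0,0.01],[0,0,0.01,0,0,0,0.01],[0,0,0.01,0,0,0,0.01],[0,0,0.01,0,0,0,0.01],[0,0,0.01,0,0,0,0.01],[0,0,0.01,0,0,0,0.01],[0,0,0.01,0,0,0,0.01],[0,0,0.01,0,0,0,0.01]]'|f
python3 -m handwheel '[[0,0,0.008,0,0,0,0.01],[0,0,0.005,0,0,0,0.01],[0,0,0.004,0,0,0,0.01],[0,0,0.002,0,0,0,0.01],[0,0,0.001,0,0,0,0.01],[0,0,0.001,0,0,0,0.01],[0,0,0,0,0,0,0.01],[0,0,0,0,0,0,0.01]]'|f
python3 -m handwheel '[[0,0,0.0005,0,0,0,0.01],[0,0,0,0,0,0,0.01],[0,0,0,0,0,0,0.01],[0,0,0,0,0,0,0.01]]'|f
python3 -m handwheel '[[0,0,0.0003,0,0,0,0.01],[0,0,0,0,0,0,0.01],[0,0,0,0,0,0,0.01],[0,0,0,0,0,0,0.01]]'|f
```

```text
tool_pos: [494.2, -316.3, 146.2] ft_force: [-0.3, -0.3, -1.4] finger_gap: 17.3 
tool_pos: [494.6, -316.5, 127.0] ft_force: [0.7, -0.4, -2.1] finger_gap: 17.4 
tool_pos: [494.4, -316.4, 126.1] ft_force: [-0.5, -0.5, -1.5] finger_gap: 17.6 
tool_pos: [494.4, -316.3, 125.7] ft_force: [-0.2, -0.5, -1.8] finger_gap: 17.2
```

```bash
f(){ grep -E 'tool_pos|ft_force|gap'|tr '\n' ' ';echo; }
python3 -m handwheel '[[0,0,0.0003,0,0,0,0.01],[0,0,0,0,0,0,0.01],[0,0,0,0,0,0,0.01]]'|f
python3 -m handwheel '[[0,0,0.0003,0,0,0,0.01],[0,0,0,0,0,0,0.01],[0,0,0,0,0,0,0.01]]'|f
python3 -m handwheel '[[0,0,0.0003,0,0,0,0.01],[0,0,0,0,0,0,0.01],[0,0,0,0,0,0,0.01]]'|f
python3 -m handwheel '[[0,0,0,0,0,0,0.01]]'|f
```

```text
tool_pos: [494.5, -316.4, 125.6] ft_force: [-0.6, 0.6, 0.9] finger_gap: 17.4 
tool_pos: [494.5, -316.4, 125.6] ft_force: [-1.7, 1.5, 5.7] finger_gap: 17.3 
tool_pos: [494.5, -316.4, 125.5] ft_force: [-3.4, 2.0, 8.3] finger_gap: 17.1 
tool_pos: [494.5, -316.4, 125.5] ft_force: [-3.0, 2.3, 7.0] finger_gap: 17.4
```

Seated: the collar carries load. I'll back off 0.5 mm, open slowly and rise.

```bash
f(){ grep -E 'time|tool_pos|ft_force|gap'|tr '\n' ' ';echo; }
python3 -m handwheel '[[0,0,-0.0005,0,0,0,0.01],[0,0,0,0,0,0,0.01],[0,0,0,0,0,0,0.02],[0,0,0,0,0,0,0.022],[0,0,0,0,0,0,0.025],[0,0,0,0,0,0,0.03],[0,0,0,0,0,0,0.045],[0,0,0,0,0,0,0.06]]' 20|f
python3 -m handwheel '[[0,0,0,0,0,0,0.06],[0,0,0,0,0,0,0.06],[0,0,0,0,0,0,0.06],[0,0,-0.005,0,0,0,0.06],[0,0,-0.02,0,0,0,0.06],[0,0,-0.03,0,0,0,0.06],[0,0,-0.03,0,0,0,0.06],[0,0,-0.03,0,0,0,0.06]]'|f
python3 - <<'E'
from h import *
p,_=r.snapshot('side')
cv2.imwrite('pics/side7.png',p);cv2.imwrite('pics/m8.png',cv2.resize(p[80:170,280:370],(540,540),interpolation=cv2.INTER_CUBIC));print(r.sense()['tool_pos'],r.sense()['time'])
E
```

```text
time: 25.58 tool_pos: [494.4, -316.3, 125.2] ft_force: [-0.3, 0.2, 0.1] finger_gap: 52.8 
time: 26.25 tool_pos: [494.1, -316.1, 241.8] ft_force: [0.1, -0.3, -0.5] finger_gap: 60.1 
[ 496.49112239 -317.9173684   249.8017357 ] 26.3
```

View pics/m8.png

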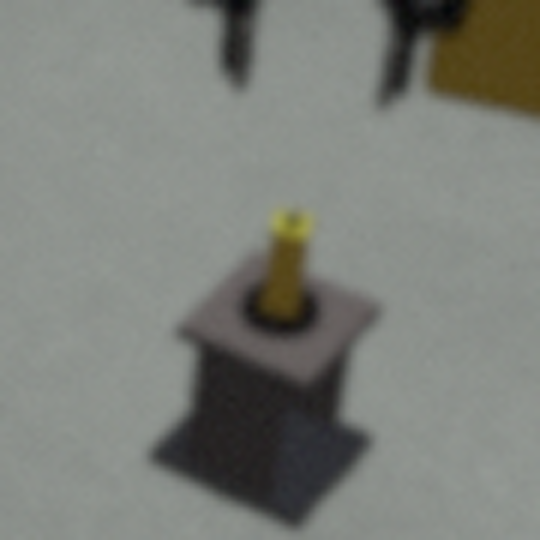

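The pen hangs upright by its collar in the stand, with the gripper clear above it. Next I'll go over the yellow key, closing the fingers on the way.

```bash
f(){ grep -E 'time|tool_pos|ft_force|gap'|tr '\n' ' ';echo; }
python3 -m handwheel '[[0.015,0.0029,0,0,0,0,0],[0.03,0.0058,0,0,0,0,0],[0.0385,0.0075,0,0,0,0,0],[0.0385,0.0075,0,0,0,0,0],[0.0385,0.0075,0,0,0,0,0],[0.0385,0.0075,0,0,0,0,0],[0.0385,0.0075,0,0,0,0,0],[0.0385,0.0075,0,0,0,0,0]]'|f
python3 -m handwheel '[[0.0385,0.0075,0,0,0,0,0],[0.0385,0.0075,0,0,0,0,0],[0.0385,0.0075,0,0,0,0,0],[0.0385,0.0075,0,0,0,0,0],[0.0385,0.0075,0,0,0,0,0],[0.0385,0.0075,0,0,0,0,0],[0.0385,0.0075,0,0,0,0,0],[0.0385,0.0075,0,0,0,0,0]]'|f
python3 -m handwheel '[[0.01,0.002,0,0,0,0,0],[0.005,0.001,0,0,0,0,0],[0,0,0,0,0,0,0],[0,0,0,0,0,0,0],[0,0,0,0,0,0,0],[0,0,0,0,0,0,0]]'|f
python3 - <<'E'
from fit import *
T=cv2.imread('pics/top0.png')
for nm,lo,hi,rt in(('ykey',(22,100,70),(38,255,255),(130,218,22,22)),('red',(0,120,60),(8,255,255),(112,222,22,20)),('bkey',(100,110,40),(128,255,255),(95,224,22,22))):
    print(nm,onz('top',kc('top',T,lo,hi,rt),47).round(1))
E
```

```text
time: 26.97 tool_pos: [498.0, -32.9, 239.7] ft_force: [0.8, 0.2, -0.0] finger_gap: 0.5 
time: 27.63 tool_pos: [503.0, 280.8, 239.6] ft_force: [0.7, 0.0, 0.0] finger_gap: -0.0 
time: 28.13 tool_pos: [504.9, 292.4, 240.4] ft_force: [0.1, -0.1, -0.5] finger_gap: 0.2 
ykey [[504.8 294.3  47. ]]
red [[499.1 339.9  47. ]]
bkey [[493.5 385.5  47. ]]
```

```bash
f(){ grep -E 'time|tool_pos|ft_force|gap'|tr '\n' ' ';echo; }
python3 -m handwheel '[[0.0015,0.0003,0.01,0,0,0,0],[0,0,0.02,0,0,0,0],[0,0,0.03,0,0,0,0],[0,0,0.03,0,0,0,0],[0,0,0.03,0,0,0,0],[0,0,0.025,0,0,0,0],[0,0,0.01,0,0,0,0],[0,0,0.004,0,0,0,0]]'|f
python3 -m handwheel '[[0,0,0,0,0,0,0],[0,0,0,0,0,0,0],[0,0,0,0,0,0,0],[0,0,0,0,0,0,0]]'|f
python3 - <<'E'
from h import *
p,_=r.snapshot('side');q,_=r.snapshot('top')
cv2.imwrite('pics/m9.png',np.hstack([cv2.resize(p[270:384,190:304],(400,400),interpolation=cv2.INTER_CUBIC),cv2.resize(q[190:260,90:160],(400,400),interpolation=cv2.INTER_CUBIC)]));print(r.sense()['tool_pos'],r.sense()['time'])
E
```

```text
time: 28.8 tool_pos: [502.9, 294.0, 78.2] ft_force: [-0.7, -0.7, 0.4] finger_gap: 0.3 
time: 29.13 tool_pos: [506.0, 296.0, 83.4] ft_force: [0.2, 0.3, -0.3] finger_gap: 0.2 
[505.49819492 295.789472    82.74214894] 29.2333
```

View pics/m9.png

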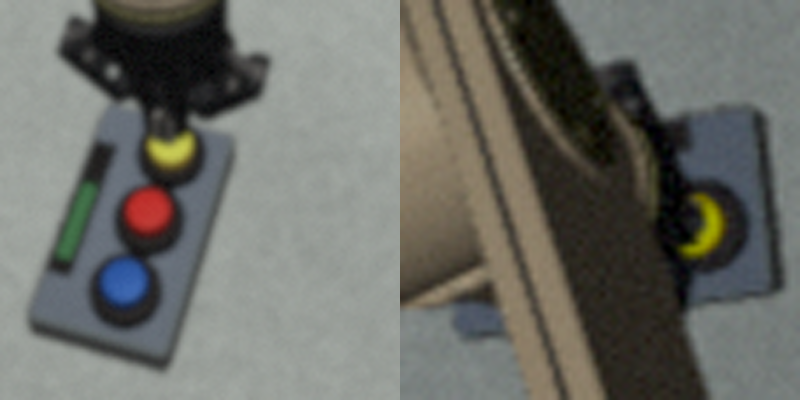

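The fingertips are right over the yellow key (side crop (170,145)), well away from red. Pressing it step by step.

```bash
f(){ grep -E 'time|tool_pos|ft_force'|tr '\n' ' ';echo; }
python3 -m handwheel '[[-0.0008,0,0.006,0,0,0,0],[0,0,0.004,0,0,0,0],[0,0,0.002,0,0,0,0],[0,0,0,0,0,0,0],[0,0,0,0,0,0,0],[0,0,0,0,0,0,0]]'|f
python3 -m handwheel '[[0,0,0.002,0,0,0,0],[0,0,0.002,0,0,0,0],[0,0,0,0,0,0,0],[0,0,0,0,0,0,0]]'|f
python3 -m handwheel '[[0,0,0.001,0,0,0,0],[0,0,0.001,0,0,0,0],[0,0,0,0,0,0,0],[0,0,0,0,0,0,0]]'|f
python3 -m handwheel '[[0,0,0.001,0,0,0,0],[0,0,0.0005,0,0,0,0],[0,0,0,0,0,0,0],[0,0,0,0,0,0,0]]'|f
```

```text
time: 29.73 tool_pos: [504.6, 294.5, 69.3] ft_force: [-0.6, -0.9, 2.4] 
time: 30.07 tool_pos: [504.9, 294.6, 65.4] ft_force: [-0.7, -0.2, 4.8] 
time: 30.4 tool_pos: [505.0, 294.7, 64.6] ft_force: [-5.5, -2.5, 14.1] 
time: 30.73 tool_pos: [505.1, 294.7, 64.4] ft_force: [-11.8, -6.2, 25.4]
```

```bash
f(){ grep -E 'time|tool_pos|ft_force'|tr '\n' ' ';echo; }
python3 -m handwheel '[[0,0,-0.003,0,0,0,0],[0,0,-0.008,0,0,0,0],[0,0,-0.012,0,0,0,0],[0,0,-0.012,0,0,0,0],[0,0,-0.005,0,0,0,0],[0,0,0,0,0,0,0],[0,0,0,0,0,0,0],[0,0,0,0,0,0,0]]'|f
python3 -m handwheel '[[0.01,0.0005,0,0,0,0,0],[0.02,0.001,0,0,0,0,0],[0.026,0.0013,0,0,0,0,0],[0.02,0.001,0,0,0,0,0],[0.01,0.0005,0,0,0,0,0],[0.0051,0.0003,0,0,0,0,0],[0,0,0,0,0,0,0],[0,0,0,0,0,0,0]]'|f
python3 -m handwheel '[[0,0,0.008,0,0,0,0],[0,0,0.01,0,0,0,0],[0,0,0.006,0,0,0,0],[0,0,0.003,0,0,0,0],[0,0,0,0,0,0,0],[0,0,0,0,0,0,0],[0,0,0,0,0,0,0],[0,0,0,0,0,0,0]]'|f
python3 - <<'E'
from h import *
p,_=r.snapshot('side')
cv2.imwrite('pics/m10.png',cv2.resize(p[270:384,190:304],(500,500),interpolation=cv2.INTER_CUBIC));print(r.sense()['tool_pos'],r.sense()['time'])
E
```

```text
time: 31.4 tool_pos: [504.5, 294.4, 101.3] ft_force: [-0.6, -0.3, -0.3] 
time: 32.07 tool_pos: [493.2, 384.6, 101.3] ft_force: [-0.3, 0.4, 0.0] 
time: 32.73 tool_pos: [493.8, 385.3, 75.3] ft_force: [0.1, 0.2, 0.1] 
[493.75429577 385.30017012  75.38503998] 32.7833
```

View pics/m10.png

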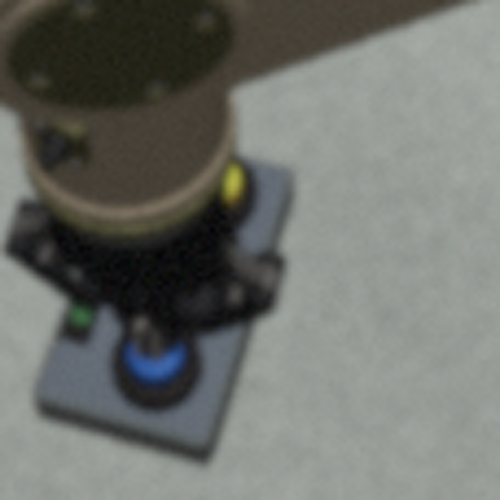

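The fingertips stand over the blue key (crop (152,350)), and the yellow key is up. Pressing blue.

```bash
f(){ grep -E 'time|tool_pos|ft_force'|tr '\n' ' ';echo; }
python3 -m handwheel '[[0,0,0.003,0,0,0,0],[0,0,0.003,0,0,0,0],[0,0,0.002,0,0,0,0],[0,0,0.002,0,0,0,0],[0,0,0,0,0,0,0],[0,0,0,0,0,0,0],[0,0,0,0,0,0,0]]'|f
python3 -m handwheel '[[0,0,0.001,0,0,0,0],[0,0,0.001,0,0,0,0],[0,0,0,0,0,0,0],[0,0,0,0,0,0,0]]'|f
python3 -m handwheel '[[0,0,0.001,0,0,0,0],[0,0,0,0,0,0,0],[0,0,0,0,0,0,0]]'|f
```

```text
time: 33.37 tool_pos: [493.8, 385.3, 65.3] ft_force: [1.7, 0.7, 4.8] 
time: 33.7 tool_pos: [493.9, 385.4, 64.6] ft_force: [-3.1, -2.4, 15.8] 
time: 33.95 tool_pos: [494.0, 385.5, 64.5] ft_force: [-5.8, -3.9, 20.8]
```

Bottomed, as with the yellow key. I'll rise clear and do a final check.

```bash
python3 -m handwheel '[[0,0,-0.003,0,0,0,0],[0,0,-0.01,0,0,0,0],[0,0,-0.02,0,0,0,0],[0,0,-0.03,0,0,0,0],[0,0,-0.03,0,0,0,0],[0,0,-0.02,0,0,0,0],[0,0,-0.01,0,0,0,0],[0,0,0,0,0,0,0]]'|grep tool_pos
python3 -m handwheel '[[0,0,0,0,0,0,0],[0,0,0,0,0,0,0],[0,0,0,0,0,0,0],[0,0,0,0,0,0,0],[0,0,0,0,0,0,0],[0,0,0,0,0,0,0]]'|grep ft
python3 - <<'E'
from fit import *
S=r.snapshot('side')[0];T=r.snapshot('top')[0];S0=cv2.imread('pics/side0.png');T0=cv2.imread('pics/top0.png')
for nm,a,b,(x,y,w,h) in(('meter',S,S0,(135,262,40,50)),('mouse',T,T0,(350,125,35,45)),('jar',T,T0,(222,116,30,32)),('jarS',S,S0,(175,180,35,40)),('pen',S,S0,(300,105,50,65)),('penT',T,T0,(340,200,60,55))):
    print(nm,cv2.absdiff(a,b)[y:y+h,x:x+w].mean().round(1))
print(r.sense()['time'],r.sense()['tool_pos'])
E
```

```text
tool_pos: [494.4, 385.7, 187.6]
ft_force: [0.8, -0.4, -0.1]
meter 18.3
mouse 3.5
jar 2.4
jarS 34.9
pen 42.1
penT 2.9
35.2167 [493.28916082 385.0152028  184.46899798]
```

```bash
python3 -c "
from bench import r
print(r.hand_in())"
```

```text
the job is handed in; nothing more can be done
None
```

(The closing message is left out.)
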